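# Close a plaster casting mould and weigh it down

### The arm

A 7-joint arm with a two-finger parallel gripper is mounted at the origin on the work surface. World frame = base frame: x ahead of the robot, y to its left, z up, the work surface at z = 0. Lengths are in mm, angles in rad, forces in N, time in s.
With the tool pointing down it reaches from about 425 to 925 mm from the base axis. Payload 6.8 kg.
Tool frame: the origin (TCP) lies midway between the tips of the shut fingers; the grasp point (between the pads) lies 19 mm behind it (manip.grip_point_offset is the distance from the TCP to the grasp point, in mm); z points along the fingers, y is the line along which they close (so a half turn about z gives the same grasp; the last joint's range is limited). The gripper opens to 88 mm and grips with 3 to 60 N. Pads are 20 mm wide; open, the fingers measure 115 mm over their backs; the gripper's body (75 mm by 178 mm) begins 61 mm behind the grasp point.
Start: joints at [1.174, 0.477, 0.022, 1.555, -0.011, 1.109, -0.083], TCP at [192.25, -647.06, 222.664] pointing down, gripper open.
Joint ranges: [-2.96, 2.96], [-0.34, 2.1], [-1.41, 1.46], [0.24, 2.44], [-1.37, 4.51], [0.17, 1.92], [-2.96, 2.96]. Speed limits (rad/s): [2.39, 2.39, 3.14, 3.14, 3.14, 3.14, 3.14].

### API

Orientations are given as a rotation vector (axis times angle).
In Python, from cell import manip, cams gives the robot as it stands. The module is installed in compiled form; this text tells all that it offers.
- The arm moves only by the shell command python3 -m jog 'ROWS' [OPENING] [FORCE]. ROWS is JSON, a list of rows, each an object with "xyz": the shift along the tool's x, y, z scaled (see below), a list of three; "twist": the turn, a rotation vector about the tool's x, y, z scaled (see below), a list of three. In form: [{"xyz": [dx, dy, dz], "twist": [ax, ay, az]}, ...]. A call has 1 to 20 rows; each row is the pose to reach, as a shift and turn from the pose commanded when the call began, along the tool's axes at that moment, turning the shorter way round; what a row does not reach only later rows make up. The controller multiplies each number of a shift by 0.5 m and each number of a turn by 180 degrees. A row lasts 1/8 s, in which the tool goes at most 62.5 mm and 10.7 degrees, less where a joint would pass 70% of its speed; a pose out of reach is approached as far as the arm can. A call with a number of a shift or a turn outside -1 to 1 is refused whole. A call with a gripper value outside its range is refused whole. OPENING is the opening, from -1 (shut) to 1 (fully open), set as the call begins (- or left out, the last holds). The fingers move at their own pace and stop on an object; FORCE is the grip in N (left out, the last holds). Time passes only in rows, so rows that repeat a pose let the fingers close. It gives the time, the measured TCP pose, the force, the opening and the grip force at its end, in the units of the state.
- manip.get_state(): the state, without advancing time (a new reading comes with each control period).
- cams.grab_frame(name): name is "side" or "top" or "wrist"; returns the picture (480x640x3 uint8, blue, green, red); there is no depth.
- cams.camera_model(name): a dict with "fx", "fy", "cx", "cy" (pixels), "dist_coeffs" ([k1, k2, p1, p2, k3] as OpenCV has them; the pictures are not rectified), "extrinsics" (4x4, takes a point from camera to world coordinates). Camera axes: x right, y down, z forward; pixel columns grow to the right and rows downward; lengths in mm; the calibration is good to about 2 mm. A picture is of the moment at which its call begins: read the wrist's pose just before it. camera_model takes no time and is no camera call; for the wrist camera it gives the pose at the moment of the call.
- manip.finish_job(): hands the job in; it is judged then, once.
The state is a dict: "clock": time; "q": joint angles; "joint_velocities": joint speeds; "effort": joint torques, N m; "tcp_pos": TCP position; "tcp_rot": TCP orientation; "ft_force": force on the tool from outside, world axes, zero at the start; "wrist_torque": the same for the moment, N m; "width": finger opening in mm; "grasp_force": force on a finger pad.
Only numpy, scipy, OpenCV 4.12 (cv2) and the standard library are available. Lean on these libraries where they do the work, as an engineer would, in place of code of your own. Each camera call takes 0.05 s, during which the arm holds its last target. There are 200 camera calls.

### The job

Close the plaster mould: set the upper half whose outline matches (the one with the narrow neck, not the plain rectangular one) gently on the lower half, neck over neck and all edges flush, and let go of it. Then stand the iron weight upright in the middle of the closed mould's back to keep it shut. Lower both until they touch before letting go: nothing dropped or banged on the plaster, and the other things on the bench left where they are.

Things in the scene. Friction and masses are not known exactly. Their poses are not given: they have to be found in the camera images.
- mould_lower: lower half of the plaster mould, lying loose on the bench with its vase-shaped cavity (18 deep) facing up: 160 long, 40 high; the broad part is 60 wide and 132 long, then a neck 38 wide and 28 long at the +x end. Off-white, about 0.5 kg. Origin: centre of the underside (middle of the 160 length); x along the length towards the neck, z up
- lower_neck (a point): middle of the neck end of the lower half, on its upper (parting) face: at (80, 0, 40) mm in the lower half's frame
- lower_heel (a point): middle of the broad end of the lower half, on its upper (parting) face: at (-80, 0, 40) mm
- mould_upper: upper half of the same mould, lying cavity down on the bench to one side of the lower half: same outline as it, 36 high, flat plain back. Off-white, about 0.4 kg. Origin: centre of the underside (middle of the 160 length); x along the length towards the neck, z up. Can be gripped across its 60 width; centre of mass near x = -6 mm
- upper_neck (a point): middle of the neck end of the upper half, on its underside: at (80, 0, 0) mm in its frame; meets lower_neck when closed
- upper_heel (a point): middle of the broad end of the upper half, on its underside: at (-80, 0, 0) mm; meets lower_heel when closed
- upper_back (a point): middle of the upper half's back (top face), where the weight goes: at (-6, 0, 36) mm in the upper half's frame, axes as that half
- weight: dark iron weight: round foot 52 in diameter and 30 high, with a straight upright handle 26 in diameter on top, from 34 to 82 high. About 0.6 kg. Stands on the bench beyond the lower half. Origin: centre of the underside, z up
- other_half: bystander: upper half of another mould, plain rectangle without a neck, 130 long, 60 wide, 36 high, off-white plaster, lying on the other side of the lower half from mould_upper. Origin: centre of the underside, x along the length
- clay_bird: bystander: grey clay bird on a round base 80 in diameter, 150 high. Origin: centre of the underside
- clay_bowl: bystander: small grey clay bowl, 108 in diameter, 50 high. Origin: centre of the underside
- loop_tool: bystander: clay loop tool lying on the bench, 155 long, handle 14 thick. Origin near its middle on the bench, x along it towards the loop
Things that resemble listed ones, but are neither listed nor needed, are in the scene too. Of the things that look like the weight, take the one that is farthest to the robot's right at the start.

How it is judged:
By the outcome, as a careful person would: the job done as asked, in the order asked, and still so for the second after the job is handed in, with the robot touching nothing.
It also fails if it takes over 59 s, if anything falls off the work surface, if the arm or the gripper's body presses on something with over 40 N, if the wrist force passes 120 N, or if a joint passes its speed limit or range.

## Working session

There is one attempt and no reset: what is moved stays moved. The work goes in short steps, Python scripts to look and compute and a shell command to move; the robot and the scene stay as the last step left them, time stands still between calls to the robot, and variables do not carry over. Pictures are saved under pics/ and viewed, at most 10 in all, crops included, and the job is handed in when it is done.

```bash
mkdir -p pics
python3 - <<'E'
from cell import manip,cams
import cv2,numpy as np
s=manip.get_state();print({k:np.round(s[k],3) for k in s}, manip.grip_point_offset)
for n in("top","side","wrist"):
    m=cams.camera_model(n);print(n,{k:np.round(m[k],3).tolist() for k in m})
    cv2.imwrite(f"pics/{n}0.png",cams.grab_frame(n))
E
```

```text
{'clock': np.float64(0.0), 'q': array([ 1.174,  0.478,  0.022,  1.556, -0.011,  1.109, -0.083]), 'joint_velocities': array([ 0.002, -0.   ,  0.001, -0.   , -0.001,  0.   ,  0.   ]), 'effort': array([-0.0000e+00, -5.8285e+01,  1.5340e+00, -2.7261e+01, -5.4000e-02,
        1.7000e-02,  0.0000e+00]), 'tcp_pos': array([ 192.07 , -646.493,  221.721]), 'tcp_rot': array([-3.107e+00, -4.520e-01,  1.000e-03]), 'ft_force': array([ 0.238, -0.198,  0.063]), 'wrist_torque': array([0.037, 0.026, 0.003]), 'grasp_force': np.float64(0.0), 'width': np.float64(88.223)} 18.700000000000003
top {'fx': 561.529, 'fy': 561.529, 'cx': 321.961, 'cy': 242.845, 'dist_coeffs': [-0.147, 0.0, 0.0, 0.0, 0.0], 'extrinsics': [[-0.005, -0.978, 0.209, 310.658], [-1.0, 0.004, -0.006, -2.668], [0.005, -0.209, -0.978, 1161.979], [0.0, 0.0, 0.0, 1.0]]}
side {'fx': 537.188, 'fy': 537.188, 'cx': 317.522, 'cy': 240.608, 'dist_coeffs': [0.018, 0.0, 0.0, 0.0, 0.0], 'extrinsics': [[-0.835, -0.351, 0.423, 53.993], [-0.55, 0.527, -0.648, 753.67], [0.004, -0.774, -0.633, 754.857], [0.0, 0.0, 0.0, 1.0]]}
wrist {'fx': 411.019, 'fy': 411.019, 'cx': 314.736, 'cy': 236.005, 'dist_coeffs': [0.023, 0.0, 0.0, 0.0, 0.0], 'extrinsics': [[0.285, -0.925, -0.252, 260.426], [-0.959, -0.275, -0.073, -626.433], [-0.002, 0.262, -0.965, 383.9], [0.0, 0.0, 0.0, 1.0]]}
```

View pics/top0.png

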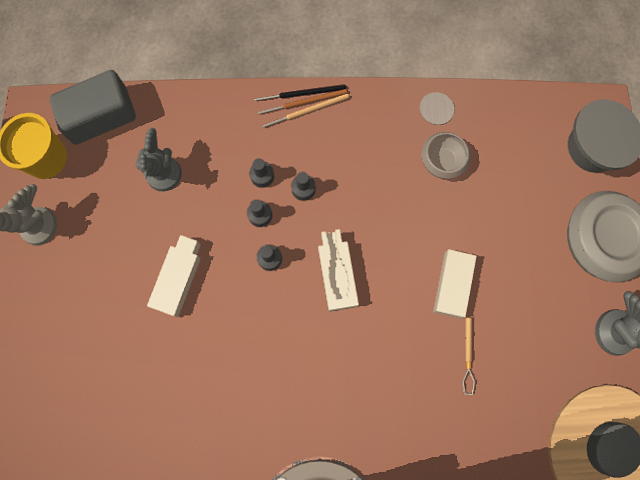

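View pics/side0.png

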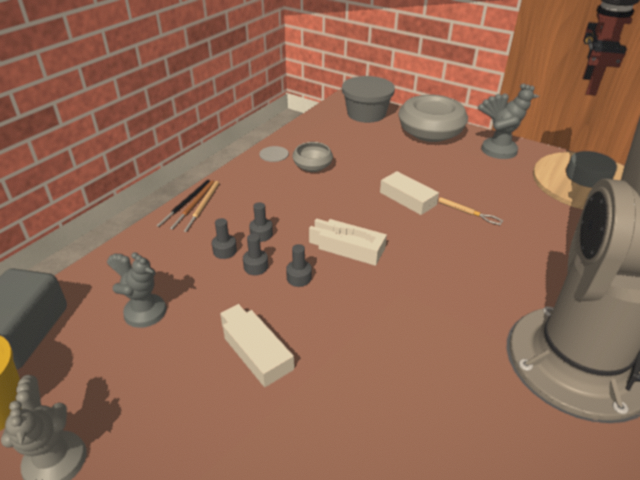

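The top view shows mould_upper at about (175,276), the lower half with its cavity at (338,270), and the plain half at (456,283). Of the four weights, the rightmost in the picture is at (303,186), which is also the robot's right. The side view agrees: that weight is the one at (261,222) there.

```bash
cat > h.py <<'E'
from cell import manip,cams
import cv2,numpy as np
from scipy.spatial.transform import Rotation as R
def ray(m,px,z):
    K=np.array([[m["fx"],0,m["cx"]],[0,m["fy"],m["cy"]],[0,0,1.]])
    u=cv2.undistortPoints(np.array(px,float).reshape(-1,1,2),K,np.array(m["dist_coeffs"],float)).reshape(-1,2)
    E=np.array(m["extrinsics"]);d=np.c_[u,np.ones(len(u))]@E[:3,:3].T;c=E[:3,3]
    return (c+d*((z-c[2])/d[:,2])[:,None])[:,:2]
def delta(x,y,z,yaw):
    """tool down, tool x axis at yaw in world; print jog numbers from the present pose"""
    s=manip.get_state();T=R.from_rotvec(s["tcp_rot"])
    G=R.from_euler('z',yaw)*R.from_euler('x',np.pi)
    print("xyz",np.round(T.inv().apply(np.array([x,y,z])-s["tcp_pos"])/500,4),"twist",np.round((T.inv()*G).as_rotvec()/np.pi,4),"pos",np.round(s["tcp_pos"],1),"yaw",round(np.arctan2(*T.as_matrix()[[1,0],0]),4),"t",s["clock"])
def look(n,f):
    m=cams.camera_model(n);i=cams.grab_frame(n);cv2.imwrite(f"pics/{f}.png",i);return m,i
E
python3 - <<'E'
from h import *
m=cams.camera_model("top")
print(ray(m,[(184,239),(194,242),(165,312),(175,276)],36).round())
print(ray(m,[(331,232),(342,308),(338,270)],40).round())
print(ray(m,[(303,177)],82).round(), ray(m,[(303,186)],30).round())
print(ray(m,[(260,162),(259,203),(268,248)],82).round())
i=cv2.imread("pics/top0.png")
for p in[(175,276),(188,285),(350,280),(456,283),(168,310)]:print(p,i[p[1],p[0]])
s=manip.get_state();T=R.from_rotvec(s["tcp_rot"]).as_matrix();print(T.round(3))
E=np.array(cams.camera_model("wrist")["extrinsics"]);print((T.T@(E[:3,3]-s["tcp_pos"])).round(1),(T.T@E[:3,2]).round(3))
E
```

```text
[[560. 276.]
 [554. 254.]
 [409. 309.]
 [483. 291.]]
[[573. -28.]
 [417. -49.]
 [494. -42.]]
[[677.  28.]] [[675.  30.]]
[[710. 116.]
 [623. 116.]
 [531.  97.]]
(175, 276) [196 224 238]
(188, 285) [ 86  99 109]
(350, 280) [197 226 239]
(456, 283) [191 221 235]
(168, 310) [200 227 241]
[[ 0.959  0.285 -0.   ]
 [ 0.285 -0.959  0.001]
 [-0.    -0.001 -1.   ]]
[ 7.120e+01 -1.000e-01 -1.621e+02] [-0.262 -0.     0.965]
```

Run:
```python
from h import *
delta(495,-39,222,0.13)
```

```text
xyz [ 0.9268 -0.9924  0.0011] twist [-0.0004  0.0001  0.0505] pos [ 192.1 -646.6  221.9] yaw 0.2888 t 0.15
```

```bash
python3 -m jog '[{"xyz":[0.2,-0.2,0],"twist":[0,0,0.01]},{"xyz":[0.4,-0.4,0],"twist":[0,0,0.02]},{"xyz":[0.6,-0.6,0],"twist":[0,0,0.03]},{"xyz":[0.927,-0.992,0],"twist":[0,0,0.0505]},{"xyz":[0.927,-0.992,0],"twist":[0,0,0.0505]},{"xyz":[0.927,-0.992,0],"twist":[0,0,0.0505]},{"xyz":[0.927,-0.992,0],"twist":[0,0,0.0505]},{"xyz":[0.927,-0.992,0],"twist":[0,0,0.0505]},{"xyz":[0.927,-0.992,0],"twist":[0,0,0.0505]},{"xyz":[0.927,-0.992,0],"twist":[0,0,0.0505]},{"xyz":[0.927,-0.992,0],"twist":[0,0,0.0505]},{"xyz":[0.927,-0.992,0],"twist":[0,0,0.0505]},{"xyz":[0.927,-0.992,0],"twist":[0,0,0.0505]},{"xyz":[0.927,-0.992,0],"twist":[0,0,0.0505]},{"xyz":[0.927,-0.992,0],"twist":[0,0,0.0505]},{"xyz":[0.927,-0.992,0],"twist":[0,0,0.0505]}]' 1
python3 - <<'E'
from h import *
m,i=look("wrist","low1")
np.save("low1.npy",m["extrinsics"])
delta(483,290,222,-0.29)
E
```

```text
clock: 2.15
tcp_pos: [495.1, -40.3, 222.7]
tcp_rot: [3.135, 0.202, 0.0]
ft_force: [-0.3, 0.3, 0.6]
width: 88.0
grasp_force: 0.0
xyz [ 0.0609 -0.6579  0.0013] twist [ 0.     -0.      0.1334] pos [495.2 -40.1 222.7] yaw 0.1291 t 2.2
```

View pics/low1.png

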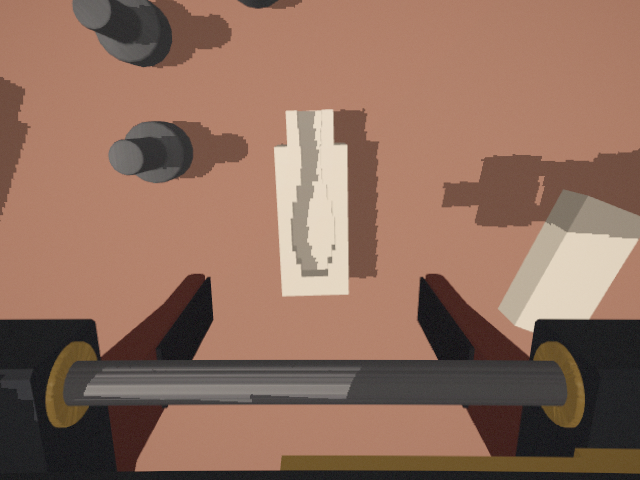

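The lower half is fully visible, neck end at row 110 (columns 287–333), heel at row 296 (columns 282–348), with little of the walls showing. Now I'll go over to the upper half.

```bash
python3 -m jog '[{"xyz":[0.02,-0.2,0],"twist":[0,0,0.04]},{"xyz":[0.04,-0.4,0],"twist":[0,0,0.08]},{"xyz":[0.061,-0.658,0],"twist":[0,0,0.1334]},{"xyz":[0.061,-0.658,0],"twist":[0,0,0.1334]},{"xyz":[0.061,-0.658,0],"twist":[0,0,0.1334]},{"xyz":[0.061,-0.658,0],"twist":[0,0,0.1334]},{"xyz":[0.061,-0.658,0],"twist":[0,0,0.1334]},{"xyz":[0.061,-0.658,0],"twist":[0,0,0.1334]},{"xyz":[0.061,-0.658,0],"twist":[0,0,0.1334]}]'
python3 - <<'E'
from h import *
m,i=look("wrist","up1")
np.save("up1.npy",m["extrinsics"])
print(manip.get_state()["tcp_pos"])
E
```

```text
clock: 3.32
tcp_pos: [483.5, 288.6, 222.6]
tcp_rot: [3.107, -0.456, 0.001]
ft_force: [0.7, -0.1, 0.1]
width: 87.7
grasp_force: 0.0
[483.43813181 288.80239961 222.69392812]
```

View pics/up1.png

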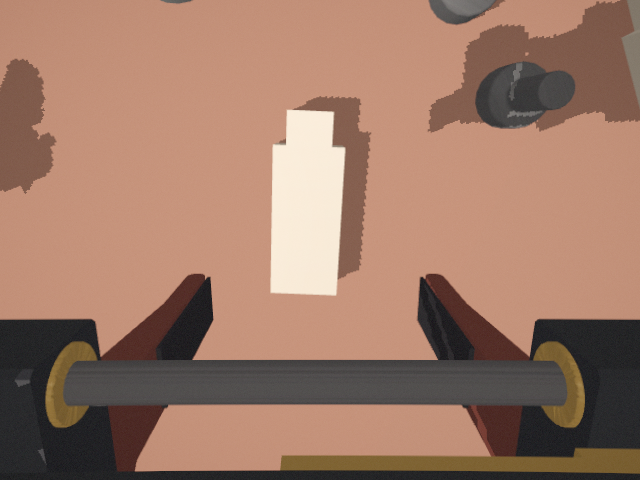

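The upper half is fully visible: neck at row 110 (columns 287–333), heel at row 294 (columns 271–337), and no walls showing. Next I'll fit the edges of both outlines.

```bash
cat >> h.py <<'E'
def fit(m,img,z,x,y,yaw,v=False,thr=150):
    k=(img.min(2)>thr).astype(np.uint8)
    k=cv2.morphologyEx(k,cv2.MORPH_CLOSE,np.ones((3,3)))
    cs,_=cv2.findContours(k,cv2.RETR_EXTERNAL,cv2.CHAIN_APPROX_NONE)
    P=np.vstack([ray(m,c.reshape(-1,2).astype(float),z) for c in cs if len(c)>40])
    for it in range(8):
        c,s=np.cos(yaw),np.sin(yaw);L=(P-[x,y])@np.array([[c,-s],[s,c]])
        tol=12 if it<3 else 5
        a=(L[:,0]>-72)&(L[:,0]<44)
        l=L[a&(abs(L[:,1]-30)<tol)];r=L[a&(abs(L[:,1]+30)<tol)]
        nl=L[(abs(L[:,0]-67)<8)&(abs(L[:,1]-19)<5)];nr=L[(abs(L[:,0]-67)<8)&(abs(L[:,1]+19)<5)]
        h=L[(abs(L[:,1])<25)&(abs(L[:,0]+80)<tol)];n=L[(abs(L[:,1])<14)&(abs(L[:,0]-80)<tol)]
        fl=np.polyfit(l[:,0],l[:,1],1);fr=np.polyfit(r[:,0],r[:,1],1)
        dy=(np.polyval(fl,0)+np.polyval(fr,0))/2;sl=(fl[0]+fr[0])/2
        H=np.median(h[:,0]);N=np.median(n[:,0]);dx=(H+N)/2
        if it==7:
            print("width",np.round(np.polyval(fl,0)-np.polyval(fr,0),2),"slopes",fl[0].round(4),fr[0].round(4),"len",round(N-H,2),"neck",np.median(nl[:,1]).round(2) if len(nl) else None,np.median(nr[:,1]).round(2) if len(nr) else None,"npts",len(l),len(r),len(h),len(n))
        yaw+=sl;x+=c*dx-s*dy;y+=s*dx+c*dy
    print("pose",round(x,2),round(y,2),round(yaw,4));return x,y,yaw
E
python3 - <<'E'
from h import *
for f,z,g in(("low1",40,(495,-40,.13)),("up1",36,(483,290,-.29))):
    m=cams.camera_model("wrist");m["extrinsics"]=np.load(f+".npy")
    i=cv2.imread(f"pics/{f}.png");p=fit(m,i,z,*g)
    print(m["extrinsics"][:2,3].round(1))
m=cams.camera_model("top");i=cv2.imread("pics/top0.png")
E
```

```text
width 59.27 slopes 0.0002 -0.0002 len 159.33 neck 18.63 -18.51 npts 131 131 55 38
pose 497.19 -37.44 0.1602
[565.7 -31.1]
width 59.66 slopes -0.0 0.0 len 160.04 neck 18.92 -19.01 npts 130 129 55 34
pose 487.5 294.97 -0.3333
[551.7 268.2]
```

Run:
```python
from h import *
delta(481.8,296.9,8,-0.3333)
```

```text
xyz [-0.008  -0.0148  0.4294] twist [ 0.0002 -0.0002  0.0133] pos [483.4 288.8 222.7] yaw -0.2916 t 3.375
```

```bash
python3 -m jog '[{"xyz":[-0.008,-0.0148,0.1],"twist":[0,0,0.0133]},{"xyz":[-0.008,-0.0148,0.2],"twist":[0,0,0.0133]},{"xyz":[-0.008,-0.0148,0.28],"twist":[0,0,0.0133]},{"xyz":[-0.008,-0.0148,0.34],"twist":[0,0,0.0133]},{"xyz":[-0.008,-0.0148,0.38],"twist":[0,0,0.0133]},{"xyz":[-0.008,-0.0148,0.41],"twist":[0,0,0.0133]},{"xyz":[-0.008,-0.0148,0.429],"twist":[0,0,0.0133]},{"xyz":[-0.008,-0.0148,0.429],"twist":[0,0,0.0133]},{"xyz":[-0.008,-0.0148,0.429],"twist":[0,0,0.0133]}]' && python3 -c "
from h import *
delta(481.8,296.9,8,-0.3333)"
```

```text
clock: 4.5
tcp_pos: [481.6, 299.2, 8.9]
tcp_rot: [-3.098, 0.517, -0.002]
ft_force: [-1.2, 0.4, 0.7]
width: 87.9
grasp_force: 0.0
xyz [0.0018 0.0043 0.0018] twist [-0.0003 -0.0003  0.0008] pos [481.6 299.2   8.9] yaw -0.3307 t 4.5
```

```bash
python3 -m jog '[{"xyz":[0.001,0.004,0.001],"twist":[0,0,0]},{"xyz":[0.001,0.004,0.001],"twist":[0,0,0]},{"xyz":[0.001,0.004,0.001],"twist":[0,0,0]}]' && python3 -m jog '[{"xyz":[0,0,0],"twist":[0,0,0]},{"xyz":[0,0,0],"twist":[0,0,0]},{"xyz":[0,0,0],"twist":[0,0,0]},{"xyz":[0,0,0],"twist":[0,0,0]},{"xyz":[0,0,0],"twist":[0,0,0]},{"xyz":[0,0,0],"twist":[0,0,0]},{"xyz":[0,0,0],"twist":[0,0,0]},{"xyz":[0,0,0],"twist":[0,0,0]}]' -1 25
```

```text
clock: 4.88
tcp_pos: [481.1, 296.8, 7.9]
tcp_rot: [-3.099, 0.517, -0.0]
ft_force: [0.2, -0.9, 0.5]
width: 87.9
grasp_force: 0.0
clock: 5.88
tcp_pos: [481.0, 296.8, 7.6]
tcp_rot: [-3.099, 0.517, -0.0]
ft_force: [0.6, 0.9, -0.9]
width: 60.1
grasp_force: 25.0
```

```bash
python3 -m jog '[{"xyz":[0,0,-0.01],"twist":[0,0,0]},{"xyz":[0,0,-0.03],"twist":[0,0,0]},{"xyz":[0,0,-0.08],"twist":[0,0,0]},{"xyz":[0,0,-0.14],"twist":[0,0,0]},{"xyz":[0,0,-0.2],"twist":[0,0,0]},{"xyz":[0,0,-0.22],"twist":[0,0,0]},{"xyz":[0,0,-0.22],"twist":[0,0,0]},{"xyz":[0,0,-0.22],"twist":[0,0,0]}]'
python3 - <<'E'
from h import *
m,i=look("wrist","held")
np.save("held.npy",m["extrinsics"]);s=manip.get_state();print(s["tcp_pos"],s["width"],s["ft_force"])
delta(497.19,-37.44,118,0.1602)
E
```

```text
clock: 6.88
tcp_pos: [480.2, 296.0, 116.4]
tcp_rot: [3.097, -0.517, -0.002]
ft_force: [0.4, -0.7, -4.7]
width: 60.0
grasp_force: 25.0
[480.17665897 296.12337541 116.33848648] 59.485583139963396 [ 0.39060327 -0.28361224 -4.86256807]
xyz [ 0.2488  0.6199 -0.0025] twist [ 0.0005  0.0006 -0.1562] pos [480.2 296.1 116.3] yaw -0.3307 t 6.925
```

View pics/held.png

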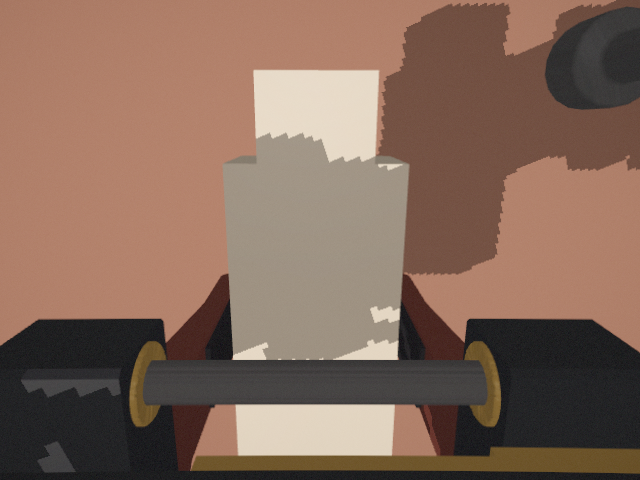

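The held half fills the picture: neck end at row 70 (columns 254–378), and broad sides running from (224,163)/(408,163) down to about (232,345)/(400,345). I'll work out its pose in the tool frame.

Run:
```python
from h import *
m=cams.camera_model("wrist");m["extrinsics"]=np.load("held.npy");i=cv2.imread("pics/held.png")
s=manip.get_state();T=R.from_rotvec(s["tcp_rot"]).as_matrix();p=s["tcp_pos"];z=p[2]+28.3
hsv=cv2.cvtColor(i,cv2.COLOR_BGR2HSV)
print([hsv[r,c].tolist() for r,c in((50,300),(100,300),(200,300),(200,420),(200,200))])
k=(hsv[...,1]<90)
def side(r0,r1,cmid):
    a=[];b=[]
    for r in range(r0,r1,2):
        c=cmid
        while k[r,c]:c-=1
        a.append((c+.5,r));c=cmid
        while k[r,c]:c+=1
        b.append((c-.5,r))
    return [((np.c_[ray(m,e,z),np.full(len(e),z)]-p)@T)[:,:2] for e in(a,b)]
for r in((78,130),(180,265)):
    a,b=side(*r,315);fa,fb=np.polyfit(a[:,0],a[:,1],1),np.polyfit(b[:,0],b[:,1],1);x=a[:,0].mean()
    print("x",x.round(1),"mid y",((np.polyval(fa,x)+np.polyval(fb,x))/2).round(2),"w",(np.polyval(fb,x)-np.polyval(fa,x)).round(2),"slopes",fa[0].round(4),fb[0].round(4))
e=[]
for c in range(270,365,5):
    r=110
    while k[r,c]:r-=1
    e.append((c,r+.5))
q=((np.c_[ray(m,e,z),np.full(len(e),z)]-p)@T);print("neck end x",q[:,0].mean().round(2),"slope",np.polyfit(q[:,1],q[:,0],1)[0].round(4))
E=m["extrinsics"];print("cam in tool",((E[:3,3]-p)@T).round(2))
```

```text
[[9, 102, 178], [18, 35, 232], [17, 43, 161], [9, 109, 119], [9, 98, 182]]
x 77.5 mid y 0.4 w 38.42 slopes 0.0031 -0.0034
x 39.6 mid y 0.28 w 60.43 slopes 0.0031 0.0023
neck end x 87.39 slope -0.0055
cam in tool [ 7.1250e+01  1.2000e-01 -1.6221e+02]
```

```bash
python3 - <<'E'
from h import *
delta(490.2,-38.3,117,0.1632)
E
python3 -m jog '[{"xyz":[0.02,0.05,0],"twist":[0,0,-0.01]},{"xyz":[0.06,0.14,0],"twist":[0,0,-0.03]},{"xyz":[0.1,0.24,0],"twist":[0,0,-0.06]},{"xyz":[0.14,0.34,0],"twist":[0,0,-0.09]},{"xyz":[0.18,0.44,0],"twist":[0,0,-0.12]},{"xyz":[0.21,0.53,0],"twist":[0,0,-0.14]},{"xyz":[0.23,0.59,0],"twist":[0,0,-0.155]},{"xyz":[0.235,0.62,0],"twist":[0,0,-0.157]},{"xyz":[0.235,0.62,0],"twist":[0,0,-0.157]},{"xyz":[0.235,0.62,0],"twist":[0,0,-0.157]}]'
python3 - <<'E'
from h import *
delta(490.2,-38.3,117,0.1632)
E
```

```text
xyz [ 2.361e-01  6.261e-01 -4.000e-04] twist [ 0.0005  0.0006 -0.1572] pos [480.2 296.1 116.3] yaw -0.3307 t 6.925
clock: 8.18
tcp_pos: [491.3, -33.5, 117.3]
tcp_rot: [-3.13, -0.256, 0.001]
ft_force: [0.2, 0.3, -3.9]
width: 60.1
grasp_force: 25.0
xyz [-0.0038  0.0091  0.0006] twist [-0.0002  0.0001  0.0001] pos [491.3 -33.5 117.3] yaw 0.1634 t 8.175
```

```bash
python3 -m jog '[{"xyz":[-0.0038,0.0091,0.03],"twist":[0,0,0]},{"xyz":[-0.0038,0.0091,0.07],"twist":[0,0,0]},{"xyz":[-0.0038,0.0091,0.1],"twist":[0,0,0]},{"xyz":[-0.0038,0.0091,0.115],"twist":[0,0,0]},{"xyz":[-0.0038,0.0091,0.125],"twist":[0,0,0]},{"xyz":[-0.0038,0.0091,0.125],"twist":[0,0,0]},{"xyz":[-0.0038,0.0091,0.125],"twist":[0,0,0]}]'
python3 - <<'E'
from h import *
for _ in range(3): s=manip.get_state();print(s["tcp_pos"])
delta(490.2,-38.3,47.7,0.1632)
E
```

```text
clock: 9.05
tcp_pos: [490.7, -39.4, 55.6]
tcp_rot: [3.131, 0.255, 0.001]
ft_force: [0.1, -0.3, -3.3]
width: 60.2
grasp_force: 25.0
[490.68042625 -39.39393156  55.56753055]
[490.68042625 -39.39393156  55.56753055]
[490.68042625 -39.39393156  55.56753055]
xyz [-0.0006 -0.0023  0.0157] twist [ 0.0001 -0.0003 -0.0003] pos [490.7 -39.4  55.6] yaw 0.1624 t 9.05
```

```bash
python3 -m jog '[{"xyz":[-0.0006,-0.002,0.004],"twist":[0,0,0]},{"xyz":[-0.0006,-0.002,0.009],"twist":[0,0,0]},{"xyz":[-0.0006,-0.002,0.009],"twist":[0,0,0]},{"xyz":[-0.0006,-0.002,0.009],"twist":[0,0,0]}]'
python3 - <<'E'
from h import *
cams.grab_frame("side")
delta(490.2,-38.3,47.7,0.1632)
cams.grab_frame("side")
delta(490.2,-38.3,47.7,0.1632)
E
```

```text
clock: 9.55
tcp_pos: [489.8, -38.5, 50.7]
tcp_rot: [3.131, 0.255, -0.0]
ft_force: [0.7, 0.0, -4.6]
width: 60.2
grasp_force: 25.0
xyz [ 0.0007 -0.0002  0.006 ] twist [ 0.     -0.     -0.0002] pos [489.9 -38.5  50.7] yaw 0.1624 t 9.6
xyz [ 0.0007 -0.0002  0.006 ] twist [ 0.     -0.     -0.0003] pos [489.9 -38.5  50.7] yaw 0.1624 t 9.65
```

Now I'll lower it slowly in 0.5 mm rows, watching the force.

```bash
python3 -m jog '[{"xyz":[0.0007,0,0.001],"twist":[0,0,0]},{"xyz":[0.0007,0,0.002],"twist":[0,0,0]},{"xyz":[0.0007,0,0.003],"twist":[0,0,0]},{"xyz":[0.0007,0,0.004],"twist":[0,0,0]},{"xyz":[0.0007,0,0.005],"twist":[0,0,0]},{"xyz":[0.0007,0,0.005],"twist":[0,0,0]}]'
```

```text
clock: 10.4
tcp_pos: [490.2, -38.4, 48.1]
tcp_rot: [-3.131, -0.255, 0.0]
ft_force: [-0.7, -0.2, -4.8]
width: 59.9
grasp_force: 25.0
```

```bash
python3 -m jog '[{"xyz":[0,0,0.001],"twist":[0,0,0]},{"xyz":[0,0,0.001],"twist":[0,0,0]}]';python3 -m jog '[{"xyz":[0,0,0.001],"twist":[0,0,0]},{"xyz":[0,0,0.001],"twist":[0,0,0]}]'
```

```text
clock: 10.65
tcp_pos: [490.2, -38.4, 47.6]
tcp_rot: [3.131, 0.255, -0.0]
ft_force: [-0.5, -0.1, -4.5]
width: 59.9
grasp_force: 25.0
clock: 10.9
tcp_pos: [490.2, -38.4, 47.6]
tcp_rot: [3.131, 0.255, 0.0]
ft_force: [-2.6, -1.1, 5.4]
width: 59.8
grasp_force: 25.0
```

Contact is made (the force rose about 10 N). Opening, then rising to take a look.

```bash
python3 -m jog '[{"xyz":[0,0,0],"twist":[0,0,0]},{"xyz":[0,0,0],"twist":[0,0,0]},{"xyz":[0,0,0],"twist":[0,0,0]},{"xyz":[0,0,0],"twist":[0,0,0]},{"xyz":[0,0,0],"twist":[0,0,0]},{"xyz":[0,0,0],"twist":[0,0,0]}]' 1 && python3 -m jog '[{"xyz":[0,0,-0.03],"twist":[0,0,0]},{"xyz":[0,0,-0.1],"twist":[0,0,0]},{"xyz":[0,0,-0.2],"twist":[0,0,0]},{"xyz":[0.006,0,-0.3],"twist":[0,0,0]},{"xyz":[0.006,0,-0.4],"twist":[0,0,0]},{"xyz":[0.006,0,-0.42],"twist":[0,0,0]},{"xyz":[0.006,0,-0.42],"twist":[0,0,0]},{"xyz":[0.006,0,-0.42],"twist":[0,0,0]}]'
python3 - <<'E'
from h import *
m,i=look("wrist","stack")
fit(m,i,76,497,-37.4,.16)
m,i=look("side","side2");cv2.imwrite("pics/side2c.png",cv2.resize(i[190:290,280:420],None,fx=5,fy=5))
E
```

```text
clock: 11.65
tcp_pos: [490.2, -38.4, 47.1]
tcp_rot: [3.131, 0.255, 0.0]
ft_force: [-0.9, 0.4, -0.3]
width: 87.5
grasp_force: 0.0
clock: 12.65
tcp_pos: [492.0, -38.0, 255.8]
tcp_rot: [-3.131, -0.255, 0.004]
ft_force: [-0.8, 0.8, -1.3]
width: 87.8
grasp_force: 0.0
width 59.23 slopes -0.0011 0.0011 len 159.63 neck 18.5 -18.33 npts 132 132 56 35
pose 496.79 -36.98 0.159
```

View pics/stack.png

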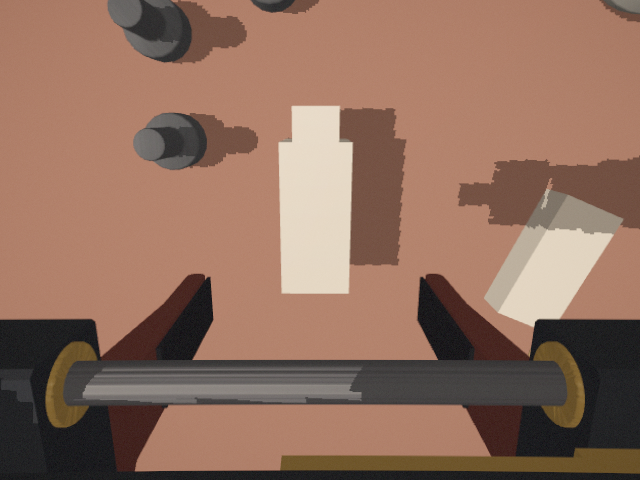

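View pics/side2c.png

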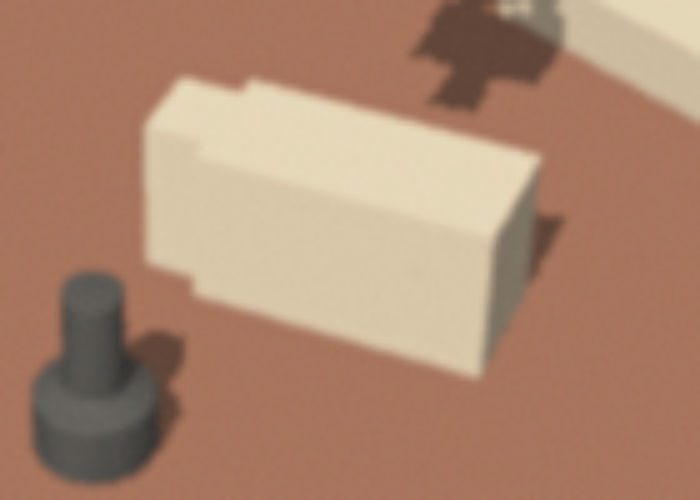

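The wrist fit of the closed mould agrees with the lower half within 0.6 mm and 0.001 rad, and the side view shows flush, continuous walls. Now the weight, the rightmost of the look-alikes, near (675,30).

Run:
```python
from h import *
delta(675,30,222,0.16)
```

```text
xyz [ 0.383  -0.0748  0.0663] twist [-0.0003  0.0009  0.0009] pos [492.2 -37.9 255.7] yaw 0.1627 t 12.75
```

```bash
python3 -m jog '[{"xyz":[0.1,-0.02,0.02],"twist":[0,0,0]},{"xyz":[0.2,-0.04,0.04],"twist":[0,0,0]},{"xyz":[0.3,-0.06,0.06],"twist":[0,0.001,0]},{"xyz":[0.36,-0.07,0.066],"twist":[0,0.001,0]},{"xyz":[0.383,-0.075,0.066],"twist":[0,0.001,0]},{"xyz":[0.383,-0.075,0.066],"twist":[0,0.001,0]},{"xyz":[0.383,-0.075,0.066],"twist":[0,0.001,0]}]'
python3 - <<'E'
from h import *
m,i=look("wrist","wt")
np.save("wt.npy",m["extrinsics"]);s=manip.get_state();print(s["tcp_pos"])
E
```

```text
clock: 13.62
tcp_pos: [675.1, 29.3, 224.3]
tcp_rot: [3.131, 0.254, 0.004]
ft_force: [0.1, -0.2, 0.1]
width: 87.8
grasp_force: 0.0
[675.23480279  29.25808624 224.50938086]
```

View pics/wt.png

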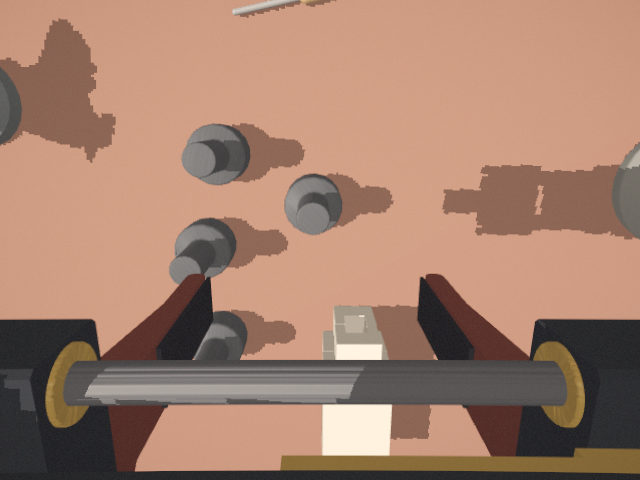

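The wanted weight is in the middle: handle top at about (313,218), foot at about (313,203). The other three are to its left.

Run:
```python
from h import *
i=cv2.imread("pics/wt.png");m=cams.camera_model("wrist");m["extrinsics"]=np.load("wt.npy")
hsv=cv2.cvtColor(i,cv2.COLOR_BGR2HSV)
k=(hsv[...,1]<60).astype(np.uint8);n,l,st,ce=cv2.connectedComponentsWithStats(k);b=l[205,313];print(st[b])
x,y,w,h,_=st[b]
rows=[np.where(l[r]==b)[0] for r in(218,224)]
for r in rows:print("handle cols",r.min(),r.max())
bot=y+h-1
# handle top: bottom edge of blob + radius from width
c=np.vstack([(np.where(l[r]==b)[0].mean(),r) for r in(220,224,228)])
print(c, i[205:235:3,313].tolist())
print("top", ray(m,[(313,218)],82), "bottom pt",ray(m,[(313,bot+.5)],82),"foot top edge",ray(m,[(313,y)],0),ray(m,[(313,y)],30),"foot L/R",ray(m,[(x,203),(x+w,203)],30))
g=cv2.HoughCircles(cv2.cvtColor(i,cv2.COLOR_BGR2GRAY)[195:240,285:345],cv2.HOUGH_GRADIENT_ALT,1,10,param1=60,param2=.5,minRadius=12,maxRadius=22);print(g)
delta(675,30,150,.16)
```

```text
[ 285  174   57   61 2706]
handle cols 288 338
handle cols 292 334
[[313.  220. ]
 [313.  224. ]
 [313.5 228. ]] [[131, 133, 137], [127, 130, 131], [127, 131, 133], [129, 132, 135], [127, 130, 134], [124, 128, 131], [125, 128, 131], [128, 129, 133], [127, 129, 134], [124, 127, 129]]
top [[678.00770593  31.28297949]] bottom pt [[665.23195253  29.20939129]] foot top edge [[701.53952132  35.4315876 ]] [[704.91291804  35.85848349]] foot L/R [[675.91564773  56.08802529]
 [683.99732003   6.63688305]]
[[[26.      24.      17.17701]]]
xyz [-0.0007 -0.0016  0.149 ] twist [ 0.0002 -0.0009  0.0006] pos [675.2  29.3 224.5] yaw 0.1618 t 13.675
```

```bash
python3 - <<'E'
from h import *
delta(678.2,31.3,100,.16)
E
python3 -m jog '[{"xyz":[0.006,-0.003,0.05],"twist":[0,-0.001,0]},{"xyz":[0.006,-0.003,0.12],"twist":[0,-0.001,0]},{"xyz":[0.006,-0.003,0.18],"twist":[0,-0.001,0]},{"xyz":[0.006,-0.003,0.22],"twist":[0,-0.001,0]},{"xyz":[0.006,-0.003,0.245],"twist":[0,-0.001,0]},{"xyz":[0.006,-0.003,0.245],"twist":[0,-0.001,0]},{"xyz":[0.006,-0.003,0.245],"twist":[0,-0.001,0]}]' 0.2 && python3 -c "
from h import *
delta(678.2,31.3,42,.16)"
```

```text
xyz [ 0.0058 -0.0033  0.249 ] twist [ 0.0002 -0.0009  0.0006] pos [675.2  29.3 224.5] yaw 0.1618 t 13.675
clock: 14.55
tcp_pos: [679.9, 32.3, 102.7]
tcp_rot: [-3.131, -0.255, -0.003]
ft_force: [-0.1, 0.9, -0.6]
width: 52.7
grasp_force: 0.0
xyz [-0.0039  0.0014  0.1215] twist [-0.     -0.0006  0.0008] pos [679.9  32.3 102.7] yaw 0.1624 t 14.55
```

```bash
python3 -m jog '[{"xyz":[-0.004,0.001,0.04],"twist":[0,-0.0006,0]},{"xyz":[-0.004,0.001,0.08],"twist":[0,-0.0006,0]},{"xyz":[-0.004,0.001,0.11],"twist":[0,-0.0006,0]},{"xyz":[-0.004,0.001,0.121],"twist":[0,-0.0006,0]},{"xyz":[-0.004,0.001,0.121],"twist":[0,-0.0006,0]},{"xyz":[-0.004,0.001,0.121],"twist":[0,-0.0006,0]}]' && python3 -m jog '[{"xyz":[0,0,0],"twist":[0,0,0]},{"xyz":[0,0,0],"twist":[0,0,0]},{"xyz":[0,0,0],"twist":[0,0,0]},{"xyz":[0,0,0],"twist":[0,0,0]},{"xyz":[0,0,0],"twist":[0,0,0]},{"xyz":[0,0,0],"twist":[0,0,0]},{"xyz":[0,0,0],"twist":[0,0,0]}]' -1 30
```

```text
clock: 15.3
tcp_pos: [677.8, 31.4, 41.8]
tcp_rot: [3.131, 0.255, -0.001]
ft_force: [0.5, 0.4, 0.2]
width: 52.8
grasp_force: 0.0
clock: 16.18
tcp_pos: [677.4, 31.3, 41.4]
tcp_rot: [3.131, 0.255, -0.003]
ft_force: [-0.5, -0.1, 2.7]
width: 25.5
grasp_force: 30.0
```

```bash
python3 -m jog '[{"xyz":[0,0,-0.01],"twist":[0,0,0]},{"xyz":[0,0,-0.05],"twist":[0,0,0]},{"xyz":[0,0,-0.12],"twist":[0,0,0]},{"xyz":[0,0,-0.19],"twist":[0,0,0]},{"xyz":[0,0,-0.23],"twist":[0,0,0]},{"xyz":[0,0,-0.24],"twist":[0,0,0]},{"xyz":[0,0,-0.24],"twist":[0,0,0]}]' && python3 -c "
from h import *
delta(490.4,-38.2,155,.16)"
```

```text
clock: 17.05
tcp_pos: [676.9, 31.1, 160.4]
tcp_rot: [3.131, 0.255, -0.005]
ft_force: [-0.6, 1.1, -5.3]
width: 25.3
grasp_force: 30.0
xyz [-0.3905  0.0765  0.0121] twist [0.     0.001  0.0008] pos [676.9  31.1 160.4] yaw 0.1625 t 17.05
```

```bash
python3 -m jog '[{"xyz":[-0.03,0.006,0],"twist":[0,0,0]},{"xyz":[-0.09,0.018,0],"twist":[0,0,0]},{"xyz":[-0.16,0.03,0],"twist":[0,0,0]},{"xyz":[-0.23,0.045,0],"twist":[0,0.001,0]},{"xyz":[-0.3,0.06,0],"twist":[0,0.001,0]},{"xyz":[-0.35,0.07,0],"twist":[0,0.001,0]},{"xyz":[-0.38,0.075,0],"twist":[0,0.001,0]},{"xyz":[-0.39,0.0765,0.005],"twist":[0,0.001,0]},{"xyz":[-0.39,0.0765,0.012],"twist":[0,0.001,0]},{"xyz":[-0.39,0.0765,0.012],"twist":[0,0.001,0]}]' && python3 -c "
from h import *
delta(490.4,-38.2,120.5,.16)"
```

```text
clock: 18.3
tcp_pos: [491.8, -37.4, 155.2]
tcp_rot: [-3.13, -0.256, -0.002]
ft_force: [-0.8, -0.3, -5.3]
width: 25.0
grasp_force: 30.0
xyz [-0.0031  0.0011  0.0693] twist [-0.0002 -0.0004  0.001 ] pos [491.8 -37.4 155.2] yaw 0.1631 t 18.3
```

```bash
python3 -m jog '[{"xyz":[-0.003,0.001,0.02],"twist":[0,0,0]},{"xyz":[-0.003,0.001,0.04],"twist":[0,0,0]},{"xyz":[-0.003,0.001,0.055],"twist":[0,0,0]},{"xyz":[-0.003,0.001,0.065],"twist":[0,0,0]},{"xyz":[-0.003,0.001,0.069],"twist":[0,0,0]},{"xyz":[-0.003,0.001,0.069],"twist":[0,0,0]},{"xyz":[-0.003,0.001,0.069],"twist":[0,0,0]}]'
python3 - <<'E'
from h import *
delta(490.4,-38.2,117.4,.16)
i=cams.grab_frame("side");cv2.imwrite("pics/side3c.png",cv2.resize(i[130:290,270:430],None,fx=3.5,fy=3.5))
E
```

```text
clock: 19.18
tcp_pos: [490.1, -38.7, 121.3]
tcp_rot: [3.131, 0.255, 0.003]
ft_force: [0.9, 0.1, -5.0]
width: 25.5
grasp_force: 30.0
xyz [ 0.0008 -0.0009  0.0078] twist [ 0.0001 -0.0006  0.0008] pos [490.1 -38.7 121.3] yaw 0.1625 t 19.175
```

View pics/side3c.png

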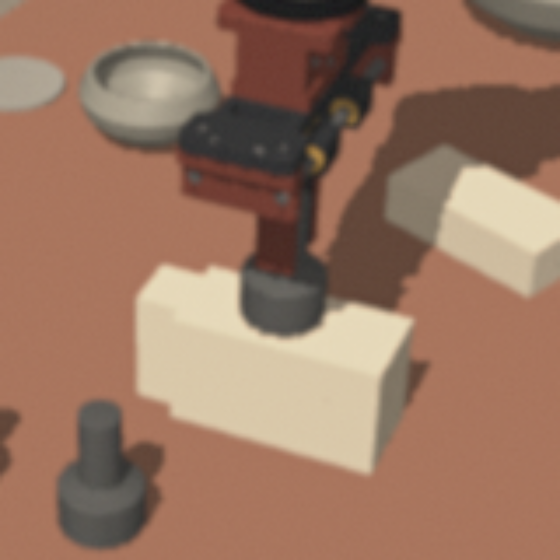

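The weight hangs upright a few mm above the middle of the back. I'll lower it slowly.

```bash
python3 -m jog '[{"xyz":[0.0008,-0.001,0.001],"twist":[0,0,0]},{"xyz":[0.0008,-0.001,0.002],"twist":[0,0,0]},{"xyz":[0.0008,-0.001,0.003],"twist":[0,0,0]},{"xyz":[0.0008,-0.001,0.004],"twist":[0,0,0]},{"xyz":[0.0008,-0.001,0.005],"twist":[0,0,0]},{"xyz":[0.0008,-0.001,0.006],"twist":[0,0,0]},{"xyz":[0.0008,-0.001,0.006],"twist":[0,0,0]}]';python3 -m jog '[{"xyz":[0,0,0.001],"twist":[0,0,0]},{"xyz":[0,0,0.001],"twist":[0,0,0]}]'
```

```text
clock: 20.1
tcp_pos: [490.1, -38.1, 118.0]
tcp_rot: [-3.131, -0.255, -0.002]
ft_force: [0.2, -0.6, -5.6]
width: 25.3
grasp_force: 30.0
clock: 20.35
tcp_pos: [490.2, -38.2, 117.5]
tcp_rot: [-3.131, -0.255, -0.002]
ft_force: [0.4, -0.4, -5.6]
width: 25.2
grasp_force: 30.0
```

```bash
python3 -m jog '[{"xyz":[0,0,0.001],"twist":[0,0,0]},{"xyz":[0,0,0.001],"twist":[0,0,0]}]'; python3 -m jog '[{"xyz":[0,0,0.0006],"twist":[0,0,0]},{"xyz":[0,0,0.0006],"twist":[0,0,0]}]'
```

```text
clock: 20.6
tcp_pos: [490.3, -38.1, 117.3]
tcp_rot: [3.131, 0.255, 0.002]
ft_force: [-0.0, -0.1, -1.3]
width: 25.4
grasp_force: 30.0
clock: 20.85
tcp_pos: [490.4, -38.1, 117.3]
tcp_rot: [3.131, 0.255, 0.003]
ft_force: [-2.8, -0.1, 6.2]
width: 25.3
grasp_force: 30.0
```

Contact. I'll release to a partial opening, rise and check.

```bash
python3 -m jog '[{"xyz":[0,0,0],"twist":[0,0,0]},{"xyz":[0,0,0],"twist":[0,0,0]},{"xyz":[0,0,0],"twist":[0,0,0]},{"xyz":[0,0,0],"twist":[0,0,0]},{"xyz":[0,0,0],"twist":[0,0,0]}]' 0.4 && python3 -m jog '[{"xyz":[0,0,-0.03],"twist":[0,0,0]},{"xyz":[0,0,-0.1],"twist":[0,0,0]},{"xyz":[0,0,-0.2],"twist":[0,0,0]},{"xyz":[0,0,-0.28],"twist":[0,0,0]},{"xyz":[0,0,-0.32],"twist":[0,0,0]},{"xyz":[0,0,-0.32],"twist":[0,0,0]},{"xyz":[0,0,-0.32],"twist":[0,0,0]},{"xyz":[0,0,-0.32],"twist":[0,0,0]}]'
python3 - <<'E'
from h import *
m,w=look("wrist","fin");i=cams.grab_frame("side")
cv2.imwrite("pics/finc.png",np.hstack([cv2.resize(w[:300,200:440],(400,500)),cv2.resize(i[130:290,282:410],(400,500))]))
E
```

```text
clock: 21.48
tcp_pos: [490.2, -38.1, 116.7]
tcp_rot: [-3.131, -0.255, -0.002]
ft_force: [0.4, 0.5, -0.6]
width: 61.1
grasp_force: 0.0
clock: 22.48
tcp_pos: [489.3, -38.2, 275.6]
tcp_rot: [-3.131, -0.255, 0.001]
ft_force: [-0.5, 0.5, 0.0]
width: 61.1
grasp_force: 0.0
```

View pics/finc.png

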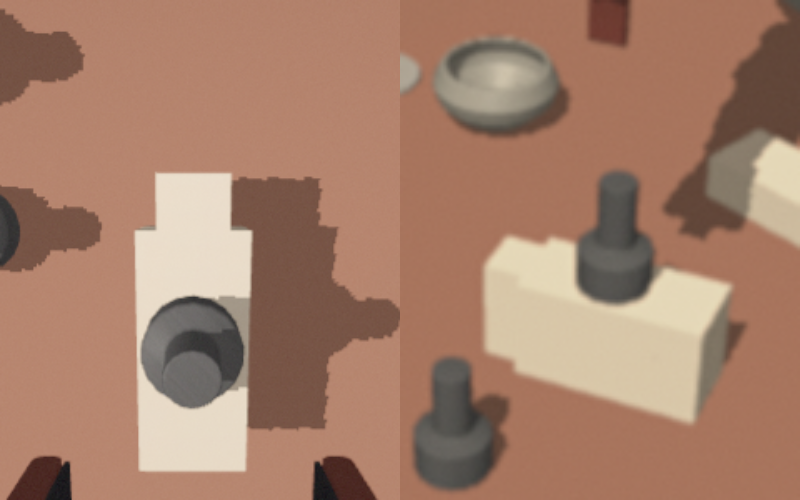

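The weight stands upright, centred across the back (at (192,350) in the left crop), and the mould edges are still flush. Handing in.

```bash
python3 -c "
from cell import manip
print(manip.finish_job())"
```

```text
the job is handed in; nothing more can be done
None
```

The mould is closed with the necked upper half, edges within about 0.6 mm of the lower half. The iron weight (the rightmost of the four) stands upright in the middle of its back; the job was handed in at about 22.6 s.

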